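# Insulate a battery terminal stud with a ring and a snap cap

### The arm

A 7-joint arm with a two-finger parallel gripper is mounted at the origin on a cart in front of the work surface, level with it; the furniture and walls round the work are solid. World frame = base frame: x ahead of the robot, y to its left, z up, the work surface at z = 0. Lengths are in m, angles in rad, forces in N, time in s.
With the tool pointing down it reaches from about 0.4 to 0.85 m from the base axis. Payload 10.4 kg.
Tool frame: the origin (TCP) lies at the very end of the fingers, on their centre line; the grasp point (between the pads) lies 19 mm behind it; z points along the fingers, y is the line along which they close (so a half turn about z gives the same grasp; the last joint's range is limited). The gripper opens to 87 mm and grips with 3 to 60 N. Pads are 19 mm wide; open, the fingers measure 117 mm over their backs; the gripper's body (75 mm by 190 mm) begins 51 mm behind the grasp point.
Start: joints at [1.2, 0.332, -0.065, 1.46, 0.022, 1.35, -0.088], TCP at [0.213, -0.588, 0.191] pointing down, gripper open.
Joint ranges: [-2.6, 2.6], [-0.5, 2.12], [-1.47, 1.34], [0.16, 2.42], [-1.27, 4.41], [0.06, 2.06], [-2.6, 2.6]. Speed limits (rad/s): [2.22, 2.22, 2.79, 2.79, 3.14, 3.14, 3.14].

### API

Orientations are given as a unit quaternion [x, y, z, w].
In Python, from bench import r gives the robot as it stands.
- The arm moves only by the shell command python3 -m jog 'ROWS' [FORCE]. ROWS is a JSON list of rows, 1 to 12 of them, each of 5 numbers: dx, dy, dz in m, then a turn about the tool's z in rad, then the finger opening in m; each row is the pose to reach, as a shift and turn from the pose commanded when the command began, along the tool's axes at that moment; what a row does not reach only later rows make up. A row lasts 1/10 s, in which the tool goes at most 0.05 m and 0.15 rad, less where a joint would pass 70% of its speed; a pose out of reach is approached as far as the arm can. The fingers move at their own pace and stop on an object; FORCE is the grip in N (left out, the last holds). Time passes only in rows, so rows that do not move let the fingers close. It prints the time, the measured TCP pose, the force, the opening and the grip force at its end.
- r.read_state(): the state, without advancing time (a new reading comes with each control period).
- r.camera(name): name is "side" or "top"; returns a dict with "img" (420x560x3 uint8, red, green, blue), "fx", "fy", "cx", "cy" (pixels), "pose" (4x4, takes a point from camera to world coordinates). Camera axes: x right, y down, z forward; pixel columns grow to the right and rows downward; lengths in m; the calibration is good to about 2 mm. A picture is of the moment at which its call begins. There is no depth.
- r.close_job(): hands the job in; it is judged then, once.
Trained networks look in the newest picture that a camera, given by its name, has taken for a name from the list of things; names that differ only in an ending like _2 or _b are one class to them, and where a whole thing is asked for, a point or a joint stands for the part that bears it (a point fixed in the world has none). Each returns a list of dicts, best first, with "p" (0 to 1); they miss things now and then, are a little off and sometimes report something else, mostly with a low value. They report only what shows in the picture. A call takes as long as a camera call. They do not tell look-alikes from the thing itself.
- r.recognise(camera, label): "position" ([column, row] as shares, 0 to 1, of the picture: columns of its width, rows of its height, amid what is visible of it).
- r.regions_of(camera, label): "pixels" (420x560 bool, what is visible of it) and "position" ([column, row] as shares, 0 to 1, of the picture: columns of its width, rows of its height, amid what is visible of it).
The state is a dict: "time": time; "joint_positions": joint angles; "joint_vel": joint speeds; "joint_torque": joint torques, N m; "ee_pos": TCP position; "eef_rot": TCP orientation; "ft_force": force on the tool from outside, world axes, zero at the start; "torque": the same for the moment, N m; "width": finger opening in m; "grip_force": force on a finger pad.
Only numpy, scipy, OpenCV 4.12 (cv2) and the standard library are available. Lean on these libraries where they do the work, as an engineer would, in place of code of your own. Each camera call takes 0.05 s, during which the arm holds its last target. There are 200 camera calls.

### The job

On the grey terminal block one stud is already finished with a grey ring and a black snap cap; make the bare stud the same: lay the loose grey plastic ring, 54 mm wide, over it, flat down on the block, then push the loose cap of the right size (the wider one) straight down over the stud until it snaps past the stud's spring balls, and keep pressing after the click until it sits flush on the ring. Finish holding: do not let go, the program ends with the fingers still gripping the cap and pressing it firmly down. Leave the small cap and the amber tape roll where they lie.

Things in the scene. Friction and masses are not known exactly. Their poses are not given: they have to be found in the camera images.
- terminal_block: Grey terminal block fixed to the bench, 90 mm (its x) x 180 mm (its y) x 36 mm high, foot tabs to 108 mm from the middle along y. Origin: centre of its underside, z up. Two studs lie on its y axis: at y = +42 mm the finished one (grey ring 54 mm wide and black cap, fixed, top 78 mm above the bench), at y = -42 mm the bare steel stud.
- stud_base (a point): Point on the bare stud's axis, on the block's top face (36 mm above the bench); axes as the block's. Round it an aluminium boss, 30 mm diameter, 4 mm high, centres the ring. The stud is 18 mm in diameter up to 28 mm above this point, then tapers to 11 mm at its tip, 34 mm up. Four sprung steel balls, centred 20 mm up, stand 3.5 mm out of the stud (25 mm across).
- stud_top (a point): Tip of the bare stud, 34 mm above stud_base. How the cap snaps: its lip meets the balls when the cap's origin is about 24 mm above stud_base, a push of about 8 to 15 N drives it on over them; about 15 mm above stud_base they spring out over the lip (the click: the force drops and they draw the cap down), and it goes on to the ring at 10 mm.
- ring: Loose grey plastic ring, outside diameter 54 mm, hole 33 mm, 10 mm high, 30 g, lying flat. Origin at the centre of its underside, z up; either face may be up. Grip it across the outside. Home: over the stud and boss, its underside on the block's top face (origin at stud_base).
- cap: Loose black fluted plastic cap, the wider of two: outside diameter 42 mm (39 mm over the top 6 mm), 32 mm high, 40 g, standing mouth down. Origin: centre of its mouth rim, z up. The mouth is 21.6 mm in diameter for the first 5 mm (the snap lip); above that the bore is 29 mm. Inside depth 28 mm. Home: its rim on the ring, origin 10 mm above stud_base.
- small_cap: Loose black fluted plastic cap, 26 mm diameter, 23 mm high, standing; too small for the stud. Bystander. Origin at the centre of its underside.
- tape_roll: Amber tape roll lying flat, 66 mm diameter, 19 mm high. Bystander, loose. Origin at the centre of its underside.
Things that resemble listed ones, but are neither listed nor needed, are in the scene too. What is shaped like the cap but brown or yellow is not meant.

How it is judged:
On the way, in this order (a step that is already met when the one before it is completed fails the run):
1. the grey ring lies flat on the block, centred over the bare stud (horizontal distance between ring and stud_base below 0.0045 m and z of ring in the frame of stud_base below 0.003 m and angle between ring's own z axis and vertical below 0.08 rad), for 0.2 s.
2. the wide cap has snapped past the balls of the stud and sits on the ring (horizontal distance between cap and stud_base below 0.0035 m and z of cap in the frame of stud_base between 0.0075 and 0.0122 m and angle between cap's own z axis and vertical below 0.08 rad), for 0.2 s.
At the end, for the whole second after the job is handed in: The ring lies flat on the block (within 3 mm), centred on the stud within 4.5 mm; the wide cap is snapped on over it, rim 7.5 to 12.2 mm above the block top, within 3.5 mm of the stud axis, both level within 0.08 rad; the fingers still hold the cap and press it on the ring, each over 4 N (all of step 1 and all of step 2 and contact force between cap and ring above 4 N and contact force between the fingers and cap above 4 N); the arm keeps its last pose, push and grip.
It fails at once if the small cap is moved more than 30 mm (distance of small_cap from where it was at the start of the episode above 0.03 m).
It fails at once if the tape roll is moved more than 30 mm (distance of tape_roll from where it was at the start of the episode above 0.03 m).
It also fails if it takes over 64 s, if anything falls off the work surface, if the arm or the gripper's body presses on something with over 40 N, if the wrist force passes 120 N, or if a joint passes its speed limit or range.

## Working session

There is one attempt and no reset: what is moved stays moved. The work goes in short steps, Python scripts to look and compute and a shell command to move; the robot and the scene stay as the last step left them, time stands still between calls to the robot, and variables do not carry over. Pictures are saved under pics/ and viewed, at most 10 in all, crops included, and the job is handed in when it is done.

```bash
mkdir -p pics; ls
cat > h.py <<'E'
from bench import r
import numpy as np, cv2
def ray(c,u,v):
    P=np.array(c["pose"]); d=P[:3,:3]@np.array([(u-c["cx"])/c["fx"],(v-c["cy"])/c["fy"],1.]); return P[:3,3],d
def at(c,u,v,z):
    o,d=ray(c,u,v); return o+d*(z-o[2])/d[2]
def proj(c,p):
    P=np.array(c["pose"]); q=P[:3,:3].T@(np.array(p)-P[:3,3]); return q[0]/q[2]*c["fx"]+c["cx"],q[1]/q[2]*c["fy"]+c["cy"]
E
python3 - <<'E'
from h import *
ims=[]
for n in("top","side"):
    c=r.camera(n); cv2.imwrite(f"pics/{n}0.png",c["img"][:,:,::-1])
    print(n,np.round(c["pose"],3).tolist(),c["fx"])
    for l in("terminal_block","ring","cap","small_cap","tape_roll","stud_top"):
        for d in r.regions_of(n,l)[:5]:
            u,v=d["position"][0]*560,d["position"][1]*420
            print(l,round(d["p"],2),round(u),round(v),d["pixels"].sum(),np.round(at(c,u,v,.01),3)[:2])
s=r.read_state();print(s["ee_pos"],s["eef_rot"],s["width"],s["time"])
E
```

```text
pics
top [[0.001, -0.984, 0.177, 0.229], [-1.0, 0.003, 0.021, -0.041], [-0.021, -0.177, -0.984, 1.448], [0.0, 0.0, 0.0, 1.0]] 538.3954180135974
terminal_block 0.95 276 183 2443 [ 0.553 -0.007]
ring 0.52 177 230 189 [0.424 0.259]
cap 0.76 408 250 236 [ 0.368 -0.36 ]
cap 0.6 379 224 231 [ 0.439 -0.285]
cap 0.6 368 197 208 [ 0.514 -0.259]
tape_roll 0.55 157 154 348 [0.638 0.322]
stud_top 0.61 282 182 2502 [ 0.556 -0.024]
side [[-0.999, -0.034, 0.012, 0.498], [-0.025, 0.411, -0.911, 1.23], [0.026, -0.911, -0.412, 0.627], [0.0, 0.0, 0.0, 1.0]] 533.3247086006432
terminal_block 0.61 260 229 1849 [ 0.552 -0.026]
cap 0.72 322 183 140 [ 0.369 -0.377]
cap 0.56 300 190 176 [ 0.44  -0.305]
cap 0.56 276 190 153 [ 0.517 -0.302]
small_cap 0.3 304 190 143 [ 0.43  -0.314]
[ 0.21306355 -0.58760279  0.19090571] [9.84916759e-01 1.73028823e-01 3.08056438e-05 6.24540013e-05] 0.08714732113470171 0.7
```

View pics/top0.png

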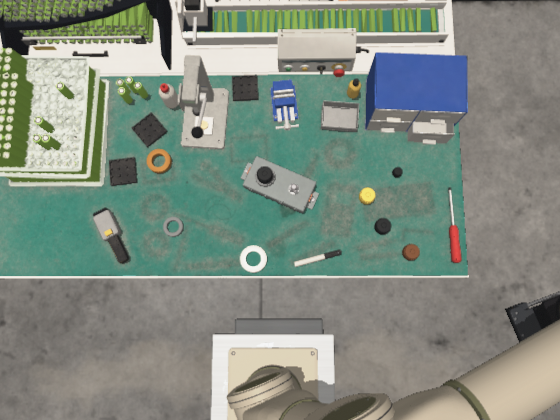

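View pics/side0.png

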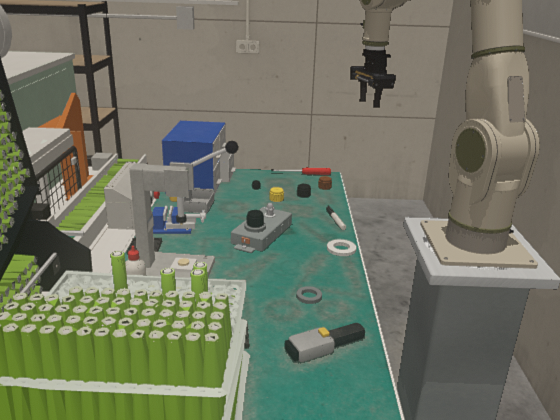

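Candidates in the top view: 
- Rings: grey (173,227), the white look-alike (253,259) and the tape roll (159,161).
- Caps: black wide (383,226), black small (397,172), yellow (368,197) and brown (411,252).

I choose the grey ring at (173,227) and the black wide cap at (383,226), and check them in one close crop.

```bash
cat >> h.py <<'E'
from scipy.optimize import least_squares
def cyl(x,y,prof):  # prof: list of (r,z)
    a=np.linspace(0,2*np.pi,60,endpoint=False)
    return np.array([[x+R*np.cos(t),y+R*np.sin(t),z] for R,z in prof for t in a])
def silc(c,pts):
    q=np.array([proj(c,p) for p in pts],dtype=np.float32); m=cv2.moments(cv2.convexHull(q)); return np.array([m["m10"]/m["m00"],m["m01"]/m["m00"]]),m["m00"]
def fit(obs,prof,x0):  # obs: list of (cam, uv)
    f=lambda p:np.concatenate([silc(c,cyl(p[0],p[1],prof))[0]-uv for c,uv in obs])
    s=least_squares(f,x0,diff_step=1e-3); return s.x,s.fun
def blob(c,mask,u,v):  # component nearest u,v -> filled hull centroid
    n,l,st,ce=cv2.connectedComponentsWithStats(mask.astype(np.uint8))
    k=1+np.argmin([np.hypot(*(e-[u,v])) + 5*(s[4]<15) for e,s in zip(ce[1:],st[1:])])
    ys,xs=np.where(l==k); h=cv2.convexHull(np.c_[xs,ys].astype(np.int32))
    f=np.zeros(mask.shape,np.uint8); cv2.fillPoly(f,[h],1); ys,xs=np.where(f)
    return np.array([xs.mean(),ys.mean()]),len(xs)
E
python3 - <<'E'
from h import *
CAP=[(.021,0),(.021,.026),(.0195,.032)];FIN=[(r_,z+.046) for r_,z in CAP];RING=[(.027,0),(.027,.01)]
C={n:r.camera(n) for n in("top","side")}
tiles=[]
for n,uvs in(("top",[(173,227),(383,226),(280,183)]),("side",[(309,295),(304,190),(263,225)])):
    for u,v in uvs:
        tiles.append(cv2.resize(C[n]["img"][v-30:v+30,u-40:u+40,::-1],(264,198),interpolation=cv2.INTER_CUBIC))
cv2.imwrite("pics/crop1.png",np.vstack([np.hstack(tiles[:3]),np.hstack(tiles[3:])]))
def dark(c): return c["img"].max(2)<60
def grey(c):
    h=cv2.cvtColor(c["img"],cv2.COLOR_RGB2HSV); return (h[:,:,1]<70)&(h[:,:,2]>70)
for nm,prof,m,uv in(("cap",CAP,dark,((383,226),(304,190))),("fin",FIN,dark,((264,175),(255,219))),("ring",RING,grey,((173,227),(309,295)))):
    obs=[]
    for n,(u,v) in zip(C,uv):
        p,a=blob(C[n],m(C[n]),u,v); obs.append((C[n],p)); print(nm,n,p,a)
    x0=at(C["top"],*obs[0][1],prof[-1][1]*.8)[:2]
    for o in(obs[:1],obs[1:],obs):
        x,f=fit(o,prof,x0); print("  ",x.round(4),f.round(2))
    print([silc(C[n],cyl(*x,prof))[1] for n in C])
E
```

```text
cap top [382.13065327 226.1959799 ] 199
cap side [303.55  190.225] 160
   [ 0.4329 -0.2923] [-0.  0.]
   [ 0.4312 -0.294 ] [0. 0.]
   [ 0.4322 -0.2924] [ 0.05  0.26 -0.31  0.18]
[225.74207126069814, 182.683560321806]
fin top [264.53301887 175.04245283] 212
fin side [254.85943775 218.2811245 ] 249
   [0.5638 0.0214] [-0.  0.]
   [0.5632 0.02  ] [-0. -0.]
   [0.5634 0.0211] [ 0.1   0.13 -0.13  0.2 ]
[228.8457928148564, 280.4977860604413]
ring top [160.55266272 225.31282051] 2535
ring side [309.16017505 305.03019694] 2285
   [0.4379 0.306 ] [0. 0.]
   [0.4342 0.3097] [ 0. -0.]
   [0.4355 0.3074] [-0.54  0.9  -0.67 -0.68]
[325.35220878059044, 415.0137079311535]
```

View pics/crop1.png

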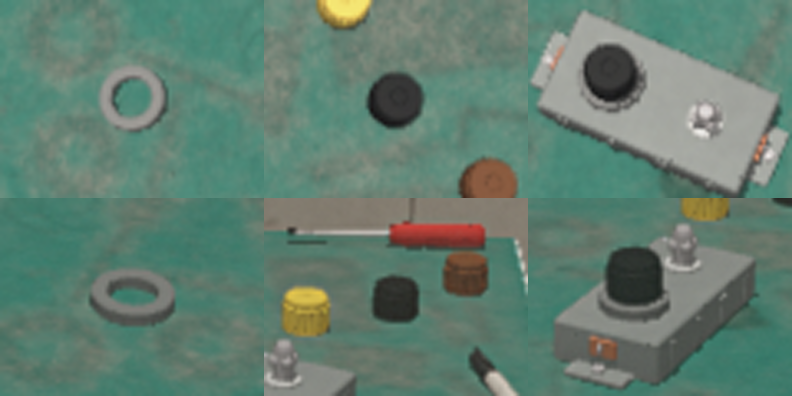

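The crop confirms the grey ring at top (173,227), the wide black cap at (382,226), the finished stud at (264,175) and the bare stud at about (294,188).

Run:
```python
from h import *
RING=[(.027,0),(.027,.01)]
C={n:r.camera(n) for n in("top","side")}
# ring: low saturation in window
obs=[]
for n,(u,v) in zip(C,((173,227),(309,295))):
    i=C[n]["img"][v-14:v+14,u-17:u+17].astype(int); s=(i.max(2)-i.min(2))
    m=np.zeros((420,560),bool); m[v-14:v+14,u-17:u+17]=s<22
    m=cv2.morphologyEx(m.astype(np.uint8),cv2.MORPH_OPEN,np.ones((2,2)))>0
    ns=r.regions_of(n,"ring"); p,a=blob(C[n],m,u,v); obs.append((C[n],p)); print("ring",n,p,a,[(d["p"],np.array(d["position"])*[560,420]) for d in ns[:2]])
for o in(obs[:1],obs[1:],obs):
    x,f=fit(o,RING,at(C["top"],173,227,.01)[:2]); print(x.round(4),f.round(2))
print([silc(C[n],cyl(*x,RING))[1] for n in C])
# block: top-face quad + stud via mask IoU style fit of network mask hull area moments
STUD=[(.009,.040),(.009,.064),(.0055,.070)]
so=[]
for n,(u,v) in zip(C,((294,188),(207+80,0),)[:1]):
    i=C[n]["img"][v-8:v+9,u-9:u+10].mean(2); print(i.astype(int))
# orientation: grey mask top
i=C["top"]["img"].astype(int); m=np.zeros((420,560),np.uint8); w=(slice(148,216),slice(232,326))
m[w]=((i.max(2)-i.min(2))[w]<25)
m=cv2.morphologyEx(m,cv2.MORPH_CLOSE,np.ones((9,9)));m=cv2.morphologyEx(m,cv2.MORPH_OPEN,np.ones((19,19)))
cs,_=cv2.findContours(m,0,1);c=max(cs,key=cv2.contourArea);rc=cv2.minAreaRect(c);print(rc)
b=np.array([at(C["top"],*p,.036)[:2] for p in cv2.boxPoints(rc)]);print(b.round(4),b.mean(0))
```

```text
ring top [173.57434402 227.3148688 ] 343 [(0.62, array([174.776, 233.016]))]
ring side [309.73333333 295.55128205] 390 [(0.75, array([309.624, 295.386]))]
[0.4324 0.2702] [0. 0.]
[0.4317 0.2745] [0. 0.]
[0.4319 0.2717] [-0.53  0.17 -0.12 -0.74]
[324.665635382873, 384.0187821867876]
[[162 162 162 162 163 164 164 164 164 161 160 160 162 162 160 160 161 161
  161]
 [162 162 163 163 163 163 164 163 163 162 161 161 162 162 161 161 160 159
  160]
 [164 163 163 162 163 162 162 163 162 161 162 162 163 162 161 161 159 159
  159]
 [164 163 162 163 163 160 154 163 153 154 167 163 164 163 161 160 160 159
  159]
 [163 163 162 161 165 166 150 152 173 164 144 154 151 161 161 160 159 159
  158]
 [164 163 161 163 180 199 164 194 210 205 182 139 165 154 161 159 158 159
  158]
 [165 163 162 169 197 203 164 215 217 217 205 142 153 154 161 159 158 158
  159]
 [165 165 164 176 194 177 150 204 218 215 195 132 133 141 166 160 159 159
  160]
 [165 165 168 182 189 173 128 160 188 186 139 112 118 138 169 160 160 160
  161]
 [164 165 169 180 174 164 125 122 137 136 102 104 118 140 169 161 160 162
  162]
 [164 165 170 194 211 128 106 108 129 145 164 136 149 197 167 162 161 163
  163]
 [165 165 167 183 201 124 116 102 118 153 157 128 147 187 163 163 163 164
  163]
 [165 166 165 166 178 204 221 216 199 137 133 122 128 142 160 161 163 163
  162]
 [166 167 165 163 167 194 217 229 225 204 125 121 125 150 160 161 162 162
  162]
 [166 167 165 164 164 166 171 192 189 189 134 149 152 161 162 160 161 162
  162]
 [166 166 165 165 165 164 162 165 162 163 154 161 162 163 163 161 161 161
  161]
 [165 166 165 165 165 165 166 167 165 163 161 161 162 163 163 161 160 160
  161]]
((279.54132080078125, 184.8623809814453), (77.20079803466797, 38.88774871826172), 16.699243545532227)
[[ 0.5221  0.0962]
 [ 0.6252  0.0672]
 [ 0.5626 -0.1323]
 [ 0.4613 -0.1013]] [ 0.5428167  -0.01754883]
```

Run:
```python
from h import *
c=r.camera("top")
for u,v,z in((293.5,189.3,.04),(293.4,186.6,.07)):
    p=at(c,u,v,z); d=p[:2]-[.5636,.0212]; print(p.round(4),np.hypot(*d),np.arctan2(d[1],d[0]))
# yaw from block long edges in upsampled gradient: fit reprojected top face to edges
i=cv2.GaussianBlur(c["img"].astype(np.float32).mean(2),(0,0),.7)
sat=(c["img"].max(2).astype(np.float32)-c["img"].min(2))
g=cv2.GaussianBlur(np.hypot(cv2.Sobel(sat,5,1,0),cv2.Sobel(sat,5,0,1))+np.hypot(cv2.Sobel(i,5,1,0),cv2.Sobel(i,5,0,1)),(0,0),.8)
t=np.linspace(-1,1,60)
loc=np.array([(sx*.045,.09*k) for sx in(-1,1) for k in t]+[(.045*k,sy*.09) for sy in(-1,1) for k in t])
best=[]
for a in np.arange(-.5,-.1,.01):   # block yaw
    R=np.array([[np.cos(a),-np.sin(a)],[np.sin(a),np.cos(a)]])
    for x in np.arange(.535,.562,.0015):
        for y in np.arange(-.03,-.005,.0015):
            q=loc@R.T+[x,y]; 
            uv=np.array([proj(c,(*p,.036)) for p in q[::4]]).astype(np.float32)
            s=cv2.remap(g,uv[:,0:1],uv[:,1:],1).mean(); best.append((s,a,x,y))
best.sort(reverse=True)
for b in best[:6]:
    _,a,x,y=b; print(np.round(b,4),"stud",x+.042*np.sin(a),y-.042*np.cos(a),"fin",x-.042*np.sin(a),y+.042*np.cos(a))
```

```text
[ 0.5292 -0.0553  0.04  ] 0.0839093531770226 -1.9933666554273057
[ 0.53   -0.0548  0.07  ] 0.08309558873383126 -1.9869170196116457
[ 2.108823e+02 -4.200000e-01  5.470000e-01 -1.650000e-02] stud 0.5298740609714977 -0.05484973549311693 fin 0.5641259390285015 0.02184973549311696
[ 2.104321e+02 -4.300000e-01  5.470000e-01 -1.650000e-02] stud 0.5294914262979727 -0.054676561486345164 fin 0.5645085737020265 0.02167656148634519
[ 2.09784e+02 -4.10000e-01  5.47000e-01 -1.65000e-02] stud 0.5302584082246539 -0.0550190745582974 fin 0.5637415917753453 0.02201907455829743
[ 2.089032e+02 -4.400000e-01  5.470000e-01 -1.650000e-02] stud 0.5291105424672277 -0.054499569855238454 fin 0.5648894575327715 0.02149956985523848
[ 2.082944e+02 -4.200000e-01  5.470000e-01 -1.500000e-02] stud 0.5298740609714977 -0.05334973549311693 fin 0.5641259390285015 0.02334973549311696
[ 2.082142e+02 -4.300000e-01  5.470000e-01 -1.500000e-02] stud 0.5294914262979727 -0.05317656148634516 fin 0.5645085737020265 0.02317656148634519
```

Measurements agree: ring (0.432, 0.2715), cap (0.4323, -0.2925), stud (0.5297, -0.055), block yaw -0.42. The boss-to-finished-stud distance comes out at 83.9 mm against the known 84. I'm moving now, turning the tool so it closes along the block's x.

```bash
python3 -m jog '[[0.04,-0.028,0,-0.07,0.087],[0.08,-0.056,0,-0.14,0.087],[0.12,-0.084,0,-0.21,0.087],[0.16,-0.112,0,-0.28,0.087],[0.20,-0.14,0,-0.35,0.087],[0.24,-0.168,0,-0.42,0.087],[0.28,-0.196,0,-0.49,0.087],[0.32,-0.224,0,-0.56,0.087],[0.36,-0.252,0,-0.63,0.087],[0.40,-0.28,0,-0.7,0.087],[0.438,-0.307,0,-0.8,0.087],[0.438,-0.307,0,-0.8,0.087]]' 15
cat >> h.py <<'E'
from scipy.spatial.transform import Rotation as Ro
def go(x,y,z):
    s=r.read_state(); R=Ro.from_quat(s["eef_rot"]).as_matrix(); d=R.T@(np.array([x,y,z])-s["ee_pos"])
    print("at",np.round(s["ee_pos"],4),"yaw",round(np.arctan2(R[1,0],R[0,0]),3),"tilt",round(np.arccos(-R[2,2]),4),"shift",d.round(4),"t",s["time"],"w",round(s["width"],4),"F",np.round(s["ft_force"],1))
E
python3 -c "
from h import *
go(.432,.2715,.1)"
```

```text
time: 2.25
ee_pos: [0.5231, -0.1424, 0.1912]
eef_rot: [0.836, 0.548, 0.002, -0.001]
ft_force: [-0.1, -0.7, 0.2]
width: 0.0869
grip_force: 0.0
at [ 0.5231 -0.1424  0.1912] yaw 1.161 tilt 0.0033 shift [ 0.343  -0.2487  0.0921] t 2.25 w 0.0869 F [-0.1 -0.7  0.2]
```

```bash
python3 -m jog '[[0.037,-0.027,0.01,0,0.087],[0.074,-0.054,0.02,0,0.087],[0.11,-0.08,0.03,0,0.087],[0.147,-0.107,0.04,0,0.087],[0.184,-0.133,0.05,0,0.087],[0.22,-0.16,0.06,0,0.087],[0.257,-0.187,0.07,0,0.087],[0.294,-0.213,0.08,0,0.087],[0.33,-0.24,0.09,0,0.087],[0.343,-0.249,0.092,0,0.087],[0.343,-0.249,0.092,0,0.087],[0.343,-0.249,0.092,0,0.087]]'
python3 - <<'E'
from h import *
for n,(u,v) in(("top",(173,227)),("side",(309,280))):
    c=r.camera(n); cv2.imwrite(f"pics/{n}1.png",cv2.resize(c["img"][v-60:v+60,u-80:u+80,::-1],(640,480),interpolation=cv2.INTER_CUBIC))
go(.432,.2715,.003)
E
```

```text
time: 3.45
ee_pos: [0.4342, 0.2647, 0.0988]
eef_rot: [0.84, 0.543, -0.0, 0.0]
ft_force: [0.6, -0.1, 0.2]
width: 0.0872
grip_force: 0.0
at [0.4347 0.2638 0.0989] yaw 1.146 tilt 0.0009 shift [ 0.006  -0.0057  0.0959] t 3.55 w 0.0871 F [0.2 0.2 0.7]
```

View pics/side1.png

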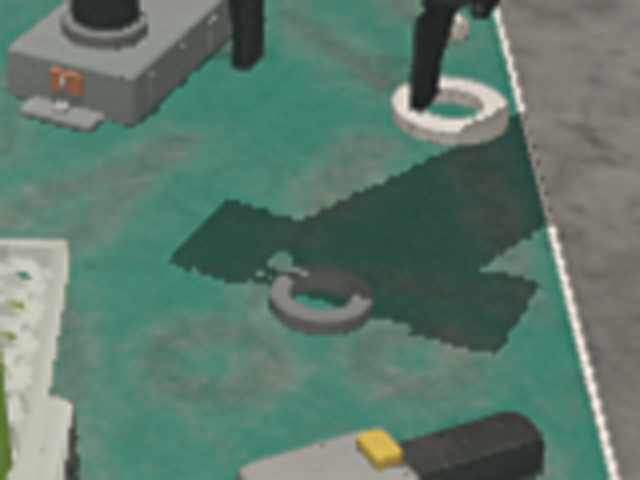

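The side view shows the open fingers (crop 250,60 and 425,100) hovering above the grey ring (crop 320,300), so the ring is still in place. Descending around it and closing.

```bash
python3 -m jog '[[0.006,-0.006,0.03,0,0.087],[0.006,-0.006,0.06,0,0.087],[0.006,-0.006,0.085,0,0.087],[0.006,-0.006,0.095,0,0.087],[0.006,-0.006,0.095,0,0.087],[0.006,-0.006,0.095,0,0.04],[0.006,-0.006,0.095,0,0.04],[0.006,-0.006,0.095,0,0.04],[0.006,-0.006,0.095,0,0.04],[0.006,-0.006,0.095,0,0.04],[0.006,-0.006,0.095,0,0.04],[0.006,-0.006,0.095,0,0.04]]' 15
python3 - <<'E'
from h import *
go(.432,.2715,.003)
RING=[(.027,0),(.027,.01)]
c=r.camera("top"); cv2.imwrite("pics/t2.png",cv2.resize(c["img"][197:257,133:213,::-1],(640,480),interpolation=cv2.INTER_CUBIC))
E
```

```text
time: 4.75
ee_pos: [0.4309, 0.2732, 0.0038]
eef_rot: [0.84, 0.543, -0.0, 0.0]
ft_force: [-0.2, -0.8, 0.1]
width: 0.0423
grip_force: 0.0
at [0.4309 0.2732 0.0038] yaw 1.148 tilt 0.0001 shift [-0.0011  0.0017  0.0008] t 4.75 w 0.0423 F [-0.2 -0.8  0.1]
```

View pics/t2.png

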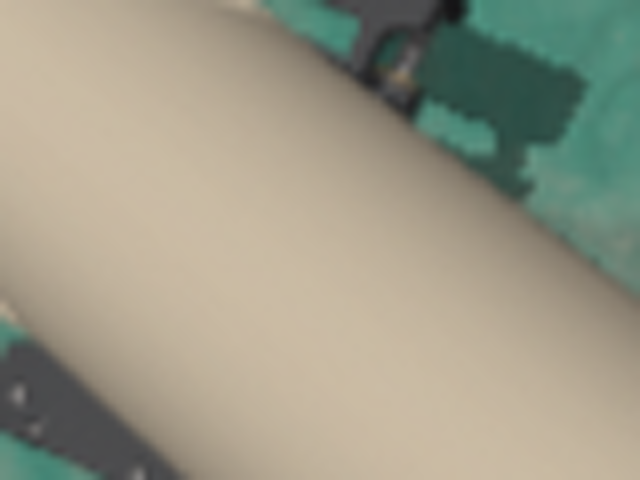

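Run:
```python
from h import *
c=r.camera("side"); cv2.imwrite("pics/s2.png",cv2.resize(c["img"][255:330,260:360,::-1],(640,480),interpolation=cv2.INTER_CUBIC))
```

```text
(no output)
```

View pics/s2.png

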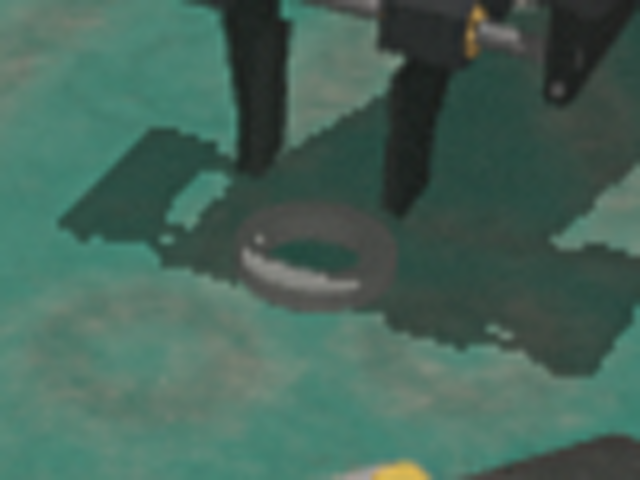

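Run:
```python
from h import *
c=r.camera("side")
for z in(.004,.02,.03,.04): print(z,[at(c,260+a/6.4,255+b/6.4,z)[:2].round(4) for a,b in((258,172),(398,214))])
s=r.read_state();R=Ro.from_quat(s["eef_rot"]).as_matrix();p=s["ee_pos"]
for w in(-.021,.021):
    q=p+R[:,1]*w; u,v=proj(c,q); print(q.round(4),((u-260)*6.4,(v-255)*6.4))
print(r.read_state()["joint_positions"])
```

```text
0.004 [array([0.4505, 0.2203]), array([0.4036, 0.244 ])]
0.02 [array([0.4518, 0.2463]), array([0.4061, 0.2693])]
0.03 [array([0.4525, 0.2625]), array([0.4076, 0.2852])]
0.04 [array([0.4533, 0.2787]), array([0.4091, 0.301 ])]
[0.4118 0.2818 0.0038] (np.float64(379.71557999377984), np.float64(276.14427210120704))
[0.4501 0.2646 0.0038] (np.float64(261.9007962573891), np.float64(243.1118050310055))
[ 0.03865926  0.39079392 -0.79466597  1.92349881  0.33717811  0.96458764
 -1.33693538]
```

Run:
```python
from h import *
c=r.camera("side")
R=Ro.from_quat(r.read_state()["eef_rot"]).as_matrix()
def f(p,uv,tips):
    q=[np.array(p)+R[:,1]*t for t in tips]; return (np.array([proj(c,x) for x in q])-uv).ravel()
for p,uv,w in(([.4347,.2638,.0989],[(335.25,246.25),(290.25,237)],.0436),([.4309,.2732,.0038],[(322.2,288.4),(300.3,281.9)],.0211)):
    for t in(w,w+.006):
        s=least_squares(lambda z:f([p[0],p[1],z[0]],np.array(uv),(-t,t)),[p[2]],diff_step=1e-3); print(p,t,s.x,s.fun.round(1))
```

```text
[0.4347, 0.2638, 0.0989] 0.0436 [0.12756391] [-3.8 -0.   1.5 -0.2]
[0.4347, 0.2638, 0.0989] 0.0496 [0.1275057] [-1.   0.7 -1.2 -0.8]
[0.4309, 0.2732, 0.0038] 0.0211 [0.02965074] [-2.1 -0.7  1.2  0.7]
[0.4309, 0.2732, 0.0038] 0.0271 [0.02961792] [ 0.6  0.  -1.5 -0. ]
```

The fingers closed on nothing. Image geometry puts the fingertips about 26 mm higher than the reported TCP, in both poses. I'll open and lower in guarded steps to confirm by contact.

```bash
python3 -m jog '[[0,0,0,0,0.087],[0,0,0,0,0.087],[0,0,0,0,0.087],[0,0,0,0,0.087],[0,0,0,0,0.087],[0,0,0.003,0,0.087],[0,0,0.006,0,0.087]]'; python3 -m jog '[[0,0,0.004,0,0.087],[0,0,0.006,0,0.087],[0,0,0.006,0,0.087]]'
```

```text
time: 5.65
ee_pos: [0.431, 0.2732, -0.0024]
eef_rot: [0.84, 0.543, 0.0, 0.0]
ft_force: [0.4, -0.6, -0.4]
width: 0.0841
grip_force: 0.0
time: 5.95
ee_pos: [0.4306, 0.2731, -0.0086]
eef_rot: [0.84, 0.543, -0.0, -0.0]
ft_force: [-0.0, 0.3, 0.4]
width: 0.0869
grip_force: 0.0
```

```bash
python3 -m jog '[[0.001,-0.001,0.004,0,0.087],[0.001,-0.001,0.008,0,0.087],[0.001,-0.001,0.011,0,0.087],[0.001,-0.001,0.011,0,0.087]]'; python3 -m jog '[[0,0,0.001,0,0.087],[0,0,0.002,0,0.087],[0,0,0.002,0,0.087]]'; python3 -m jog '[[0,0,0.001,0,0.087],[0,0,0.002,0,0.087],[0,0,0.002,0,0.087]]'|grep -v rot
```

```text
time: 6.35
ee_pos: [0.4301, 0.2743, -0.0197]
eef_rot: [0.84, 0.543, -0.0, -0.0]
ft_force: [-0.4, 0.4, -0.8]
width: 0.0868
grip_force: 0.0
time: 6.65
ee_pos: [0.4304, 0.2745, -0.0212]
eef_rot: [0.84, 0.543, -0.0, 0.0]
ft_force: [-0.5, -0.1, 0.2]
width: 0.087
grip_force: 0.0
time: 6.95
ee_pos: [0.4304, 0.2745, -0.0233]
ft_force: [0.3, -0.5, -0.3]
width: 0.0874
grip_force: 0.0
```

```bash
python3 -m jog '[[0,0,0,0,0.045],[0,0,0,0,0.045],[0,0,0,0,0.045],[0,0,0,0,0.045],[0,0,0,0,0.045],[0,0,0,0,0.045],[0,0,0,0,0.045],[0,0,0,0,0.045]]' 15
```

```text
time: 7.75
ee_pos: [0.4305, 0.2745, -0.0232]
eef_rot: [0.84, 0.543, 0.0, 0.0]
ft_force: [0.8, 0.1, 0.1]
width: 0.0529
grip_force: 15.0
```

Ring gripped (opening 53 mm, 15 N). So the real tip is about 26 mm above the reported TCP. Lifting, then checking.

```bash
python3 -m jog '[[0,0,-0.02,0,0.045],[0,0,-0.05,0,0.045],[0,0,-0.08,0,0.045],[0,0,-0.11,0,0.045],[0,0,-0.11,0,0.045],[0,0,-0.11,0,0.045]]'
python3 - <<'E'
from h import *
go(.5297,-.055,.087)
s=r.read_state();c=r.camera("side")
u,v=map(int,proj(c,s["ee_pos"]+np.array([0,0,.028])));print(u,v)
cv2.imwrite("pics/s3.png",cv2.resize(c["img"][v-30:v+30,u-40:u+40,::-1],(640,480),interpolation=cv2.INTER_CUBIC))
E
```

```text
time: 8.35
ee_pos: [0.4307, 0.2745, 0.0869]
eef_rot: [0.84, 0.543, 0.0, 0.0]
ft_force: [0.2, 0.3, -1.3]
width: 0.0524
grip_force: 15.0
at [0.4307 0.2745 0.0869] yaw 1.148 tilt 0.001 shift [-2.597e-01  2.256e-01  1.000e-04] t 8.35 w 0.0524 F [ 0.2  0.3 -1.3]
313 249
```

View pics/s3.png

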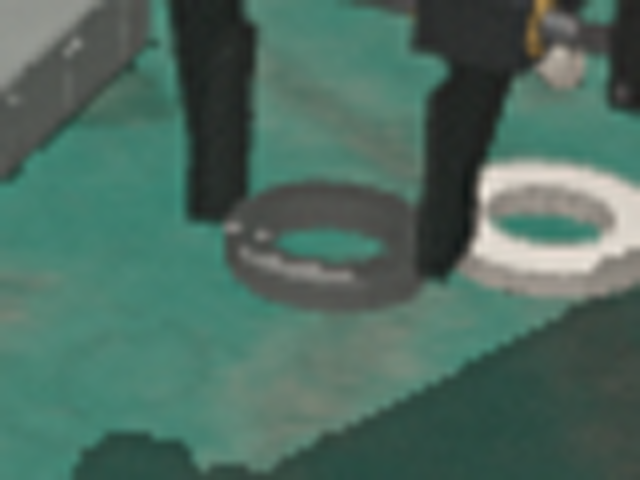

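The ring hangs level between the fingertips (crop 325,245), and the white ring behind it is untouched. Carrying it over the stud.

```bash
python3 -m jog '[[-0.03,0.026,0,0,0.045],[-0.06,0.052,0,0,0.045],[-0.095,0.082,0,0,0.045],[-0.13,0.112,0,0,0.045],[-0.165,0.142,0,0,0.045],[-0.2,0.172,0,0,0.045],[-0.23,0.2,0,0,0.045],[-0.25,0.216,0,0,0.045],[-0.258,0.2226,0,0,0.045],[-0.258,0.2226,0,0,0.045],[-0.258,0.2226,0,0,0.045]]'
python3 - <<'E'
from h import *
go(.528,-.052,.087)
T=[]
for n,(u,v) in(("top",(290,180)),("side",(272,195))):
    c=r.camera(n); T.append(cv2.resize(c["img"][v-36:v+36,u-24:u+24,::-1],(400,600),interpolation=cv2.INTER_CUBIC))
cv2.imwrite("pics/s4.png",np.hstack(T))
E
```

```text
time: 9.5
ee_pos: [0.5269, -0.0503, 0.0863]
eef_rot: [0.839, 0.544, -0.0, -0.001]
ft_force: [0.7, 0.7, -1.4]
width: 0.0523
grip_force: 15.0
at [ 0.5269 -0.0503  0.0863] yaw 1.15 tilt 0.0013 shift [-0.0011  0.0017 -0.0007] t 9.5 w 0.0523 F [ 0.7  0.7 -1.4]
```

View pics/s4.png

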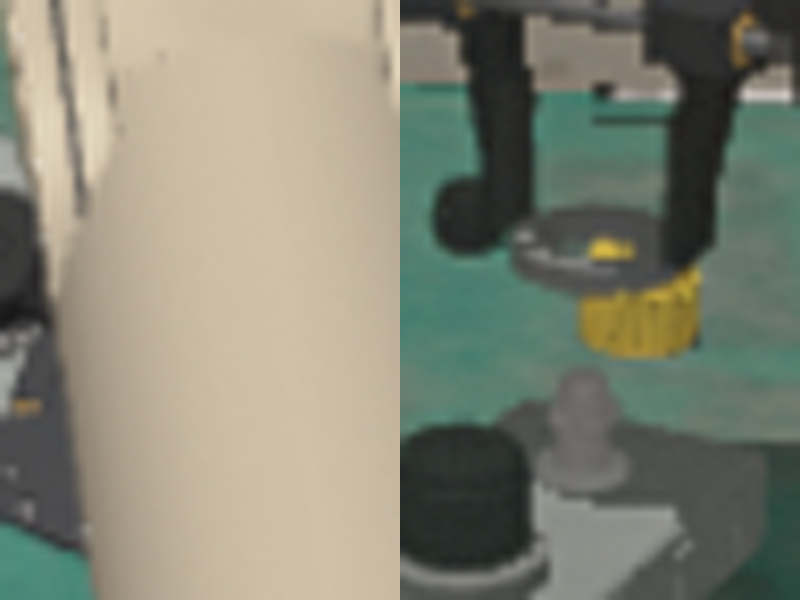

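Run:
```python
from h import *
c=r.camera("side"); s=r.read_state(); p=s["ee_pos"]; print(p)
f=lambda u,v:(400+(u-248)*8.333,(v-159)*8.333)
for z in(.07,.04,.036): print("stud",z,np.round(f(*proj(c,(.5297,-.055,z)))))
# boss outline
q=np.array([f(*proj(c,x)) for x in cyl(.5297,-.055,[(.015,.036),(.015,.04)])]);print("boss",q.min(0).round(),q.max(0).round())
for x,y in((p[0],p[1]),(p[0]+.0015,p[1]-.003)):
    q=np.array([f(*proj(c,t)) for t in cyl(x,y,[(.027,.1085),(.027,.1185)])]);print("ring",q.min(0).round(),q.max(0).round())
sub=c["img"][182:197,258:288].mean(2).astype(int); print(sub)
```

```text
[ 0.52725165 -0.0502691   0.08680804]
stud 0.07 [578. 372.]
stud 0.04 [575. 459.]
stud 0.036 [575. 470.]
boss [528. 439.] [623. 490.]
ring [501. 203.] [676. 298.]
ring [496. 200.] [671. 294.]
[[ 37  41  43  41  37  42  91 109 110 108 108 106 107 106 108 109 110 113
  111 110 110  80  47  36  36  34  32  46 110 111]
 [ 36  40  42  39  39  42  94 110 108 100  97  90  88  87  87  95  95 102
  101 102 103  76  42  37  35  34  30  42 108 108]
 [ 39  39  42  39  39  51  88  83  75  70  72  71  74  72  73  73  72  72
   72  80  94  71  44  34  35  34  31  44 105 103]
 [ 38  38  40  40  57  69  72  70  72  73  75  76  77  77  75  76  76  74
   72  70  73  53  42  35  36  33  32  52 101 104]
 [ 37  37  48  59  86  87  72  67  72  74  76  75  77  76  76  77  75  75
   74  73  71  51  39  37  34  34  29  52 102 106]
 [ 34  40  60  83 122 123  79  67  71  76  78  77  80  93 101 102  84  80
   73  70  72  53  41  33  34  33  32  56 105 108]
 [ 43  56  68  76  79  85  85  85  74  78  87  89 104 135 148 146 114 103
   78  71  71  52  40  37  33  31  42  78 107 112]
 [ 81 105 108  82  82 106 122 127
[... 267 characters left out ...]
 97 101 103  99  79  75
   76  77  73  72  66  74  95 117 117 110 109 108]
 [106 104 106 106 100  90  84  82  79  81  82  82  84  83  84  83  78  75
   74  76  78  77  81  99 106 133 123 115 112 110]
 [105 106 106 106 109 110 104  92  88  85  84  82  82  81  82  83  88  81
   87  99 109 102 109 122 127 107 113 114 111 111]
 [104 106 108 109 109 110 110 109 110 102 100  92  92  90  94 101 115 100
  116 137 135 133 121 104 123 104 112 114 112 112]
 [106 105 107 107 109 109 110 110 113 113 112 106 114 114 116 116 114 103
  105 112  96 111 108  90  97  99 112 113 111 110]
 [104 104 106 106 107 110 110 110 110 111 111 108 115 114 116 114 108 110
  108 110 103 113 107 100  97 102 112 110 109 107]]
```

Side view: the ring (crop 600,250) is over the stud (tip 583,370). In the side image the ring is about 1 mm short in x and a few mm high in y. I'll shift halfway and go down in guarded steps.

```bash
python3 -m jog '[[-0.0023,0.002,0,0,0.045],[-0.0023,0.002,0.015,0,0.045],[-0.0023,0.002,0.03,0,0.045],[-0.0023,0.002,0.04,0,0.045],[-0.0023,0.002,0.045,0,0.045],[-0.0023,0.002,0.05,0,0.045],[-0.0023,0.002,0.05,0,0.045]]'
python3 - <<'E'
from h import *
go(.528,-.053,.0165)
c=r.camera("side");u,v=270,212
cv2.imwrite("pics/s5.png",cv2.resize(c["img"][v-24:v+24,u-32:u+32,::-1],(800,600),interpolation=cv2.INTER_CUBIC))
E
```

```text
time: 10.35
ee_pos: [0.5281, -0.055, 0.0362]
eef_rot: [0.84, 0.543, -0.0, -0.0]
ft_force: [0.7, -0.8, -0.2]
width: 0.0526
grip_force: 15.0
at [ 0.5281 -0.055   0.0362] yaw 1.148 tilt 0.0008 shift [ 0.0018 -0.0009  0.0197] t 10.35 w 0.0526 F [ 0.7 -0.8 -0.2]
```

View pics/s5.png

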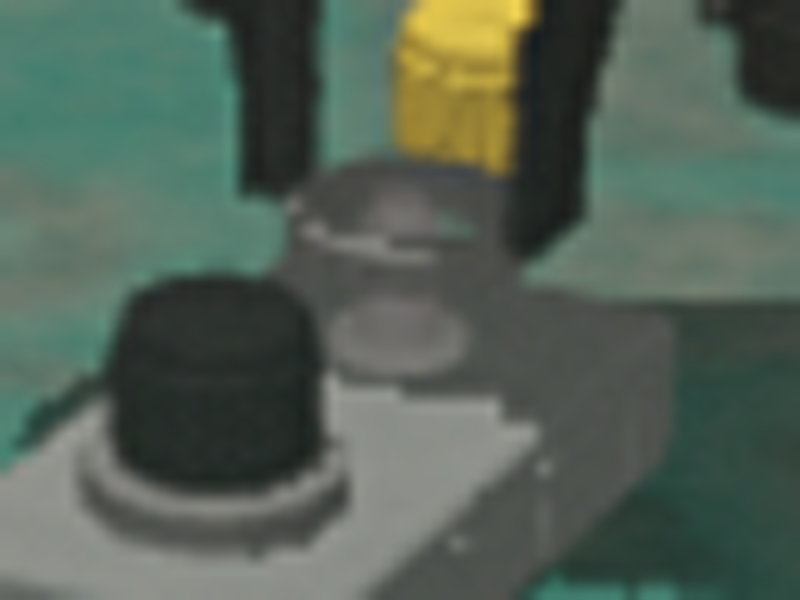

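The stud tip shows inside the ring hole (crop 398,205), with the ring about 2 mm to the right (-x). Nudging and lowering to just above the boss, feeling the force.

```bash
python3 -m jog '[[0,0.0018,0,0,0.045],[0,0.0018,0.004,0,0.045],[0,0.0018,0.008,0,0.045],[0,0.0018,0.012,0,0.045],[0,0.0018,0.016,0,0.045],[0,0.0018,0.016,0,0.045]]'; python3 -m jog '[[0,0,0.002,0,0.045],[0,0,0.004,0,0.045],[0,0,0.005,0,0.045],[0,0,0.005,0,0.045]]'
```

```text
time: 11.0
ee_pos: [0.5295, -0.0557, 0.0201]
eef_rot: [0.84, 0.543, -0.0, -0.0]
ft_force: [-1.0, -0.5, -0.5]
width: 0.0527
grip_force: 15.0
time: 11.4
ee_pos: [0.53, -0.0558, 0.0157]
eef_rot: [0.84, 0.543, -0.0, -0.0]
ft_force: [-0.6, -0.2, -1.5]
width: 0.0527
grip_force: 15.0
```

```bash
python3 -m jog '[[0,0,0.001,0,0.045],[0,0,0.0015,0,0.045],[0,0,0.0015,0,0.045]]';python3 -m jog '[[0,0,0.001,0,0.045],[0,0,0.002,0,0.045],[0,0,0.002,0,0.045]]'
```

```text
time: 11.7
ee_pos: [0.53, -0.0558, 0.0143]
eef_rot: [0.84, 0.543, -0.0, 0.0]
ft_force: [1.1, -0.9, -1.0]
width: 0.0524
grip_force: 15.0
time: 12.0
ee_pos: [0.5301, -0.0558, 0.0127]
eef_rot: [0.84, 0.543, -0.0, 0.0]
ft_force: [-2.1, -0.4, 5.9]
width: 0.0526
grip_force: 15.0
```

Contact at exactly block-top height (36.0 mm of ring travel), so the ring is seated. Releasing and rising.

```bash
python3 -m jog '[[0,0,-0.001,0,0.07],[0,0,-0.001,0,0.087],[0,0,-0.001,0,0.087],[0,0,-0.001,0,0.087],[0,0,-0.001,0,0.087],[0,0,-0.03,0,0.087],[0,0,-0.07,0,0.087],[0,0,-0.1,0,0.087],[0,0,-0.1,0,0.087]]'
python3 - <<'E'
from h import *
go(.4327,-.2928,.06)
c=r.camera("side");u,v=270,212
cv2.imwrite("pics/s6.png",cv2.resize(c["img"][v-24:v+24,u-32:u+32,::-1],(800,600),interpolation=cv2.INTER_CUBIC))
E
```

```text
time: 12.9
ee_pos: [0.5326, -0.0558, 0.1166]
eef_rot: [0.84, 0.543, 0.002, 0.002]
ft_force: [0.8, -0.2, 0.2]
width: 0.0867
grip_force: 0.0
at [ 0.5326 -0.0558  0.1166] yaw 1.148 tilt 0.0068 shift [-0.2573  0.0058  0.0562] t 12.9 w 0.0867 F [ 0.8 -0.2  0.2]
```

View pics/s6.png

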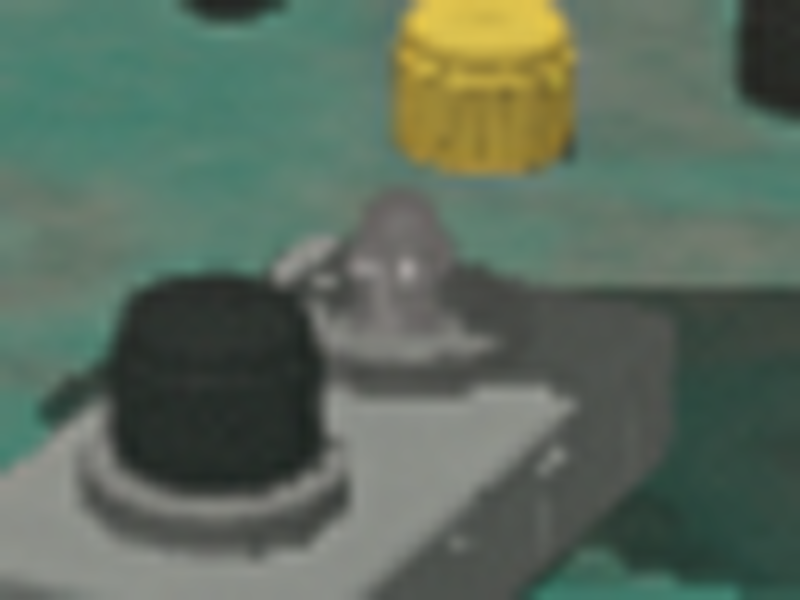

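The ring lies flat round the stud foot (crop 400,370); the finished stud and yellow cap are untouched. Going to the wide cap.

```bash
python3 -m jog '[[-0.04,0.001,0,0,0.087],[-0.085,0.002,0,0,0.087],[-0.13,0.003,0.01,0,0.087],[-0.175,0.004,0.03,0,0.087],[-0.22,0.005,0.045,0,0.087],[-0.25,0.006,0.055,0,0.087],[-0.257,0.006,0.056,0,0.087],[-0.257,0.006,0.056,0,0.087],[-0.257,0.006,0.056,0,0.087]]' 40
python3 - <<'E'
from h import *
go(.4327,-.2928,-.017)
# cap undisturbed? ring around stud?
for n,uv,uv2 in(("top",(382,226),(292,189)),("side",(303.5,190.2),None)):
    c=r.camera(n); print(n,blob(c,c["img"].max(2)<60,*uv))
c=r.camera("top")
print("ring model uv",silc(c,cyl(.53,-.0555,[(.027,.036),(.027,.046)])))
for d in r.regions_of("top","ring")[:3]: print("ring",round(d["p"],2),np.array(d["position"])*[560,420],d["pixels"].sum())
print(c["img"][176:204,276:308].mean(2).astype(int))
E
```

```text
time: 13.85
ee_pos: [0.4306, -0.2912, 0.0562]
eef_rot: [0.839, 0.544, 0.0, -0.0]
ft_force: [0.8, 0.8, -0.0]
width: 0.0867
grip_force: 0.0
at [ 0.4306 -0.2912  0.0562] yaw 1.149 tilt 0.0007 shift [-0.0007  0.0026  0.0732] t 13.85 w 0.0867 F [ 0.8  0.8 -0. ]
top (array([379.8880597 , 223.12686567]), 134)
side (array([303.58579882, 190.03550296]), 169)
ring model uv (array([293.57236766, 188.91306389]), 329.9675424338784)
ring 0.65 [294.224 197.61 ] 171
[[162 162 163 163 165 165 165 164 163 163 163 163 163 163 162 163 163 163
  163 164 162 162 163 162 159 158 142 128 120 114 114 108]
 [163 163 163 163 164 165 166 164 163 163 163 163 163 163 163 162 161 162
  163 163 163 162 160 159 159 160 158 154 149 138 124 107]
 [165 164 165 164 164 165 165 164 163 162 162 162 163 163 162 163 161 154
  155 156 163 162 160 159 159 158 159 160 160 156 151 143]
 [163 164 164 165 165 164 164 164 162 163 162 161 162 161 156 146 150 151
  150 146 148 147 155 160 159 160 160 160 159 162 161 161]
 [163 163 165 165 164 165 164 163 163 162 162 160 151 146 151 146 148 150
  150 148 147 146 149 148 160 160 160 1
[... 2379 characters left out ...]
2 148 161 162 162 161 161 162 158]
 [125 151 158 165 168 167 167 168 166 165 166 167 165 155 146 147 143 129
  134 146 145 143 147 161 162 162 163 163 162 162 162 154]
 [ 86 107 125 147 156 164 168 167 165 164 164 166 166 164 165 166 164 158
  160 165 165 164 162 162 163 164 164 163 164 164 162 141]
 [ 72  77  96 126 117 143 147 134 165 164 165 165 165 164 165 165 164 164
  165 164 164 164 164 164 164 165 164 164 165 164 160 126]
 [ 93  69  77  94 114 131 107 120 150 158 164 167 164 165 166 166 165 164
  164 163 163 164 165 165 165 164 164 163 164 162 144 100]
 [105  91  66  72  91  97  79  95 107 127 148 156 163 166 165 166 165 164
  163 162 162 164 165 165 165 165 163 164 165 160 131  82]]
```

The top view shows a clean ring circle, centre (293.6,188.7) against a model of (293.6,188.9), so step 1 is done. Lowering over the cap.

```bash
python3 -m jog '[[-0.0007,0.0022,0.01,0,0.087],[-0.0007,0.0022,0.03,0,0.087],[-0.0007,0.0022,0.05,0,0.087],[-0.0007,0.0022,0.065,0,0.087],[-0.0007,0.0022,0.073,0,0.087],[-0.0007,0.0022,0.073,0,0.087],[-0.0007,0.0022,0.073,0,0.087]]' 40;python3 -m jog '[[0,0,0,0,0.035],[0,0,0,0,0.035],[0,0,0,0,0.035],[0,0,0,0,0.035],[0,0,0,0,0.035],[0,0,0,0,0.035],[0,0,0,0,0.035],[0,0,0,0,0.035],[0,0,0,0,0.035]]' 40
```

```text
time: 14.75
ee_pos: [0.4321, -0.2942, -0.0162]
eef_rot: [0.84, 0.543, 0.0, 0.0]
ft_force: [-0.1, 0.2, 0.2]
width: 0.0866
grip_force: 0.0
time: 15.65
ee_pos: [0.4318, -0.2941, -0.0166]
eef_rot: [0.84, 0.543, 0.0, 0.0]
ft_force: [-0.0, 0.2, 0.4]
width: 0.0414
grip_force: 40.0
```

Cap gripped (41.4 mm, 40 N). Lifting and carrying it over the stud.

```bash
python3 -m jog '[[0,0,-0.03,0,0.035],[0,0,-0.07,0,0.035],[0,0,-0.11,0,0.035],[0.04,-0.001,-0.115,0,0.035],[0.085,-0.003,-0.115,0,0.035],[0.13,-0.004,-0.115,0,0.035],[0.175,-0.006,-0.115,0,0.035],[0.22,-0.008,-0.115,0,0.035],[0.245,-0.0086,-0.115,0,0.035],[0.256,-0.0086,-0.115,0,0.035],[0.256,-0.0086,-0.115,0,0.035],[0.256,-0.0086,-0.115,0,0.035]]'
python3 - <<'E'
from h import *
go(.5289,-.0573,.0604)
CAP=[(.021,0),(.021,.026),(.0195,.032)]
c=r.camera("side"); p=r.read_state()["ee_pos"]; h=p[2]+.0166
q=np.array([proj(c,t) for t in cyl(p[0],p[1],[(a,b+h) for a,b in CAP])]);print("capmodel",q.min(0),q.max(0),h)
q=np.array([proj(c,t) for t in cyl(.53,-.0555,[(.0055,.07)])]);print("tip",q.min(0),q.max(0))
print(c["img"][172:216,254:288].mean(2).astype(int)[::2])
E
```

```text
time: 16.85
ee_pos: [0.5285, -0.0588, 0.0981]
eef_rot: [0.84, 0.542, -0.0, 0.0]
ft_force: [-0.2, 0.7, -0.2]
width: 0.0417
grip_force: 40.0
at [ 0.5285 -0.0588  0.0981] yaw 1.146 tilt 0.001 shift [ 0.0016 -0.0002  0.0377] t 16.85 w 0.0417 F [-0.2  0.7 -0.2]
capmodel [262.17146117 173.09511354] [278.61202363 190.31064155] 0.11469447068574158
tip [267.10965901 202.773626  ] [271.29359091 204.43929142]
[[111 111 110 112 112  56  36  41  42  40  36  45 107 107 105 104 105  96
   97  95  95  96  97  73  42  36  36  36  33  39  83 103 102 102]
 [110 107 107 107 109  63  37  41  42  41  39  39  67  56  43  43  44  35
   34  46  51  79  84  70  48  37  37  32  32  43 103 106 102  99]
 [109 108 107 109 108  63  38  42  43  40  38  36  33  37  35  35  36  38
   38  37  34  35  34  40  41  37  34  34  32  55 106 108 108 109]
 [109 107 108 109 110  65  39  41  40  39  37  36  37  38  37  36  37  39
   36  34  38  37  39  43  40  37  36  34  35  63 101 103 103 105]
 [ 76  63  61  74  90  56  39  39  40  38  38  38  39  38  39  37  37  39
   38  38  39  38  36  43  39  36  36  33  35  69 106 107 10
[... 1704 characters left out ...]
 110 108 109 110 111 109 110 106 104 107 106 102  98 104 112 109 105
  101 101 111 114 112 112 112 111 110 110 111 109 108 108 108 110]
 [107 106 106 109 113 108  92  81  75  73  76  91 112 106 108 107 105 103
   97 101 100 108 109 111 113 112 112 109 111 111 108 106 107 106]
 [ 49  50  48  52  62  58  66  70  71  76 109  80  94 104 122 114 117 109
   99  82  74  71  71  73  81  86 101 103 107 107 107 106 105 105]
 [ 46  49  45  43  46  47  45  49  80 110  80  80  90 102 121 111 105 103
  100  86  77  70  69  70  72  70  74  76  76  77  78  77  77  73]
 [ 50  49  46  50  50  46  46  42  44 104 130 144 116 119 123 122 111 107
  105 115 118  91  85  76  72  72  72  77  79  78  76  79  78  80]]
```

```bash
python3 -m jog '[[0.001,0,0.015,0,0.035],[0.001,0,0.03,0,0.035],[0.001,0,0.036,0,0.035],[0.001,0,0.042,0,0.035],[0.001,0,0.046,0,0.035],[0.001,0,0.048,0,0.035],[0.001,0,0.048,0,0.035]]' 55; python3 -c "
from h import *
go(.5289,-.0573,.0454)"
```

```text
time: 17.6
ee_pos: [0.5294, -0.0562, 0.0503]
eef_rot: [0.84, 0.543, 0.0, 0.0]
ft_force: [0.5, 1.0, 0.0]
width: 0.0412
grip_force: 55.0
at [ 0.5294 -0.0562  0.0503] yaw 1.148 tilt 0.0 shift [-0.0012 -0.      0.0049] t 17.6 w 0.0412 F [0.5 1.  0. ]
```

```bash
python3 -m jog '[[-0.001,0,0.001,0,0.035],[-0.001,0,0.003,0,0.035],[-0.001,0,0.005,0,0.035],[-0.001,0,0.006,0,0.035],[-0.001,0,0.006,0,0.035]]'; python3 -m jog '[[0,0,0.001,0,0.035],[0,0,0.002,0,0.035],[0,0,0.003,0,0.035],[0,0,0.003,0,0.035]]'
```

```text
time: 18.1
ee_pos: [0.5288, -0.0571, 0.0442]
eef_rot: [0.84, 0.543, -0.0, -0.0]
ft_force: [0.5, -0.4, -1.1]
width: 0.0409
grip_force: 55.0
time: 18.5
ee_pos: [0.5298, -0.057, 0.042]
eef_rot: [0.84, 0.543, 0.001, 0.0]
ft_force: [0.3, 1.1, 4.2]
width: 0.0412
grip_force: 55.0
```

Lip has met the balls (4 N, at the expected height, no side load). Pressing on.

```bash
python3 -m jog '[[0,0,0.001,0,0.035],[0,0,0.002,0,0.035],[0,0,0.003,0,0.035],[0,0,0.003,0,0.035]]'; python3 -m jog '[[0,0,0.001,0,0.035],[0,0,0.002,0,0.035],[0,0,0.003,0,0.035],[0,0,0.003,0,0.035]]'|grep -v rot; python3 -m jog '[[0,0,0.001,0,0.035],[0,0,0.002,0,0.035],[0,0,0.003,0,0.035],[0,0,0.003,0,0.035]]'|grep -v rot
```

```text
time: 18.9
ee_pos: [0.5299, -0.057, 0.0392]
eef_rot: [0.84, 0.543, 0.001, 0.001]
ft_force: [0.5, 0.8, 5.8]
width: 0.041
grip_force: 55.0
time: 19.3
ee_pos: [0.5295, -0.057, 0.0353]
ft_force: [5.0, 1.2, -2.3]
width: 0.0411
grip_force: 55.0
time: 19.7
ee_pos: [0.5286, -0.0571, 0.0315]
ft_force: [5.1, 1.0, -6.5]
width: 0.0412
grip_force: 55.0
```

Clicked: the force turned negative as the balls draw the cap down. There is a 5 N side force, so I'll ease +1 mm in x and press on to the ring.

```bash
python3 -m jog '[[0.0004,0.001,0.001,0,0.035],[0.0004,0.001,0.002,0,0.035],[0.0004,0.001,0.002,0,0.035]]'|grep -v rot; python3 -m jog '[[0,0,0.001,0,0.035],[0,0,0.002,0,0.035],[0,0,0.002,0,0.035]]'
```

```text
time: 20.0
ee_pos: [0.5293, -0.0574, 0.0299]
ft_force: [0.2, 0.4, -0.8]
width: 0.0411
grip_force: 55.0
time: 20.3
ee_pos: [0.5298, -0.0574, 0.0293]
eef_rot: [0.84, 0.543, -0.001, 0.0]
ft_force: [-6.7, -0.5, 14.0]
width: 0.0409
grip_force: 55.0
```

```bash
python3 -m jog '[[-0.0002,-0.0005,0.0005,0,0.035],[-0.0002,-0.0005,0.0005,0,0.035],[-0.0002,-0.0005,0.0005,0,0.035],[-0.0002,-0.0005,0.0005,0,0.035],[-0.0002,-0.0005,0.0005,0,0.035],[-0.0002,-0.0005,0.0005,0,0.035]]'
python3 - <<'E'
from h import *
CAP=[(.021,0),(.021,.026),(.0195,.032)]
c=r.camera("side")
q=np.array([proj(c,t) for t in cyl(.53,-.0555,[(a,b+.046) for a,b in CAP])]);print("capmodel",q.min(0),q.max(0))
print(c["img"][192:222:2,256:284].mean(2).astype(int))
go(.53,-.0557,.029)
E
```

```text
time: 20.9
ee_pos: [0.5298, -0.0574, 0.0293]
eef_rot: [0.84, 0.543, -0.0, 0.001]
ft_force: [-6.6, 0.2, 16.2]
width: 0.0412
grip_force: 55.0
capmodel [261.07299265 197.91499118] [277.2118216  215.24217671]
[[108  64  36  35  40  41  38  36  57 108 110 106 105 103 133 126 121 122
  129 138  86  39  30  32  34  34  30  39]
 [104  77  39  32  40  40  38  37  55 108 110 109 107  99 111 117 108 122
  144 142  74  36  33  34  37  32  29  57]
 [104 105  55  34  39  41  38  34  46 112 114 114 113 109 116 113 116 115
  109 114  58  35  34  36  33  29  37  88]
 [106 107  77  39  40  40  39  35  46 109  93  72  70  67  72  75  92  93
  107 118  67  39  34  34  34  33  50  86]
 [108 109  63  35  39  41  42  37  34  35  34  31  36  33  33  33  33  31
   34  41  40  38  34  34  32  36  71  75]
 [104 108  62  36  40  41  39  39  37  35  34  38  37  38  36  36  36  35
   36  36  42  38  37  35  31  37  89 113]
 [111 111  62  35  38  41  34  36  38  36  36  39  36  35  36  37  37  36
   36  38  41  37  34  33  28  37  93 106]
 [110 111  95  80  75  83  46  36  36  37  39  40  38  36  37  37  37  35
  
[... 279 characters left out ...]
5  44  45  46  43  46  41  36  37  35  37  37  38  38  37  38  37  36
   36  35  32  44  70  71  74  77  75  76]
 [ 47  47  47  44  43  43  48 102 113  85  69  59  56  47  38  41  38  40
   43  54  71  73  74  72  73  75  80  77]
 [ 45  43  41  40  37  38  35  53  93  98 113 116 118 117 126 127 115  95
   80  78  76  73  71  71  76  77  79  77]
 [ 45  47  45  41  41  39  36  49  92  92  79  78  79  79  78  78  74  76
   74  74  74  76  78  79  78  77  78  78]
 [ 41  41  40  40  38  37  37  69 140 144 142 140 140 141 141 141 141 143
  142 140 103  95  79  75  78  78  77  81]]
at [ 0.5298 -0.0574  0.0293] yaw 1.148 tilt 0.0012 shift [ 0.0016 -0.0005  0.0003] t 20.95 w 0.0411 F [-5.7  0.7 16.4]
```

The picture matches a flush cap (rows 198–215, as modelled). Height is nominal, push is 16 N and grip 55 N. Handing in.

```bash
python3 -c "
from h import *
print(r.close_job())"
```

```text
the job is handed in; nothing more can be done
None
```

I handed the job in at about 21 s, but the hand-in returned no verdict. By my readings the grey ring lies flat on the block round the stud, and the wide cap clicked past the balls and sits flush on the ring. The fingers still grip the cap at 55 N and press it down with about 16 N.

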